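Back off the clamp wheel and push the bar home

ROBOT

A 6-joint arm with a two-finger parallel gripper is mounted at the origin on the work surface. World frame = base frame: x ahead of the robot, y to its left, z up, the work surface at z = 0. Lengths are in m, angles in rad, forces in N, time in s.
With the tool pointing down it reaches from about 0.35 to 0.95 m from the base axis. Payload 17.4 kg.
Tool frame: the origin (TCP) lies on the centre line of the jaws, within the pads' length; the fingertips stand 14 mm ahead of it and the grasp point (between the pads) lies 5 mm behind it; z points along the fingers, y is the line along which they close (so a half turn about z gives the same grasp; the last joint's range is limited). The gripper opens to 93 mm and grips with 3 to 60 N. Pads are 15 mm wide; open, the fingers measure 128 mm over their backs; the gripper's body (75 mm by 188 mm) begins 65 mm behind the grasp point.
Start: joints at [-1.225, 0.116, 1.442, -0, 1.584, -0.038], TCP at [0.253, -0.626, 0.197] pointing down, gripper open.
Joint ranges: [-2.83, 2.83], [-0.83, 2.19], [0.07, 2.5], [-1.14, 4.28], [0.01, 3], [-2.97, 2.97]. Speed limits (rad/s): [1.89, 1.89, 2.22, 3.14, 3.14, 3.14].

INTERFACE

Orientations are given as a 3x3 rotation matrix whose columns are the frame's x, y, z axes.
In Python, from cell import arm, vision, job, search_frame gives the robot as it stands.
- The arm moves only by the tool jog_arm, never from a script. Its argument "series" is a list of rows, each a list of 3 entries, a list of its own where there are three numbers: the turn, a rotation vector about the tool's x, y, z in degrees, then the shift along the tool's x, y, z in m, then the closure, from 0 (fully open) to 1 (shut). A call has 1 to 20 rows; each row is the pose to reach, as a shift and turn from the pose commanded when the call began, along the tool's axes at that moment; what a row does not reach only later rows make up. A row lasts 1/8 s, in which the tool goes at most 62.5 mm and 10.7 degrees, less where a joint would pass 70% of its speed; a pose out of reach is approached as far as the arm can. A call with a gripper value outside its range is refused whole. The fingers move at their own pace and stop on an object; "newtons" is the grip in N (left out, the last holds). Time passes only in rows, so rows that repeat a pose let the fingers close. It gives the time, the measured TCP pose, the force, the opening and the grip force at its end, in the units of the state.
- arm.state(): the state, without advancing time (a new reading comes with each control period).
- vision.read_camera(name): name is "scene" or "side" or "wrist"; returns a dict with "image" (400x640x3 uint8, blue, green, red), "range_z" (400x640 float32, m along the optical axis (not along the pixel's ray), 0 where there is no reading), "K" (3x3 intrinsics, pixels), "dist_coeffs" ([k1, k2, p1, p2, k3] as OpenCV has them; the pictures are not rectified), "R" (3x3) and "t" (3): a world point X has camera coordinates R X + t. Camera axes: x right, y down, z forward; pixel columns grow to the right and rows downward; lengths in m; the calibration is good to about 2 mm. A picture is of the moment at which its call begins.
- job.finish_job(): hands the job in; it is judged then, once.
Trained networks look in the newest picture that a camera, given by its name, has taken for a name from the list of things; names that differ only in an ending like _2 or _b are one class to them, and where a whole thing is asked for, a point or a joint stands for the part that bears it (a point fixed in the world has none). Each returns a list of dicts, best first, with "conf" (0 to 1); they miss things now and then, are a little off and sometimes report something else, mostly with a low value. They report only what shows in the picture. A call takes as long as a camera call.
- search_frame(camera, query): "pixel" ([column, row] in pixels, amid what is visible of it).
The state is a dict: "time_s": time; "joint_positions": joint angles; "qd": joint speeds; "effort": joint torques, N m; "eef_pos": TCP position; "tcp_rot": TCP orientation; "force": force on the tool from outside, world axes, zero at the start; "moment": the same for the moment, N m; "width": finger opening in m; "grip_force": force on a finger pad.
Only numpy, scipy, OpenCV 4.12 (cv2) and the standard library are available. Lean on these libraries where they do the work, as an engineer would, in place of code of your own. Each camera call takes 0.05 s, during which the arm holds its last target. There are 200 camera calls.

TASK

On the blue bench clamp, roll a fingertip along the knurled rim of the brass wheel to loosen it counterclockwise (seen from above) by two full turns, to within a tenth of a turn. Only then push the flat steel bar along its channel with a fingertip, from its free end, until its other end rests against the red stop. Do not lift anything, and leave everything else on the bench where it is.

Things in the scene. Friction and masses are not known exactly. Their poses are not given: they have to be found in the camera images.
- clamp: Blue bench clamp, bolted down. Origin: centre of its underside, on the table. x runs to its column (away from the robot), y along the bar channel to the red stop, z up. Base x -75..80, y -120..120, 20 mm thick; 6 mm high rails guide the bar. Column x 35..75, y +-28; arm over the bar x -25..75, y +-25, top z 94 mm. The brass wheel above it (centre x = y = 0) can be circled all round by a fingertip.
- wheel_center (a point): Centre of the brass knurled wheel, on its vertical axis, 115 mm above the table. Wheel: z 104 to 126 mm, 99 mm diameter over 32 ribs that stand 2.5 mm proud, 9 mm apart; it keeps its height. A 16 mm steel spindle sticks out of its middle to 151 mm above the table; it does not turn but rises 4 mm per turn of the wheel.
- white_dot (a point): Centre of the white 16 mm dot on the wheel's top face, 35 mm from the axis, 126 mm above the table. It goes round with the wheel: count turns by it. When tight it stands on the clamp's -x side, over the white line painted on the base in front of the wheel.
- wheel (a joint): Turn of the brass wheel in rad; grows counterclockwise seen from above (loosening) and counts on past full turns (6.28 each). About 0 when tight (starts within 0.15 of it), hard stop at -0.25. Takes about 0.06 N m to turn (1.3 N at the rim) and stays where it is left.
- bar: Bright flat steel bar, 30 x 270 x 10 mm, about 0.5 kg, loose in the clamp's channel. Origin: centre of its underside, 20 mm above the table; y runs along it to the red stop. At the start its head is 35 to 55 mm short of the stop; its tail juts over the -y edge of the clamp's base above free table. Slides with a few newtons.
- bar_head (a point): Middle of the bar's end face nearer the red stop (25 mm above the table).
- bar_tail (a point): Middle of the bar's free end face, the one to push (25 mm above the table).
- stop_face (a point): Centre line of the red stop's inner face, 25 mm above the table (clamp x = 0, y = 100 mm): where bar_head must arrive. The red stop is a fixed block 60 x 18 mm, its top 38 mm above the table.
- nut: Small steel nut, 22 mm across, 9 mm high, lying on the clamp's base behind the channel. Leave alone.
- tin: Green tin with a white label, 60 mm diameter, 55 mm high, standing beyond the stop end of the clamp. Leave alone.
- offcut: Steel offcut 30 x 80 x 16 mm lying in front of the clamp. Leave alone.
- brick: Fire brick 114 x 200 x 60 mm, at the back. Leave alone.
- hammer: Hammer lying at the right. Leave alone.
- wrench: Wrench lying at the left. Leave alone.
- block: Grey steel setting block, 50 mm wide, long and high, with a 20 mm slot in its top, at the back. Leave alone.

How it is judged:
By the outcome, as a careful person would: the job done as asked, in the order asked, and still so for the second after the job is handed in, with the robot touching nothing.
It also fails if it takes over 61 s, if anything falls off the work surface, if the arm or the gripper's body presses on something with over 40 N, if the wrist force passes 120 N, or if a joint passes its speed limit or range.

## Working session

There is one attempt and no reset: what is moved stays moved. The work goes in short steps, Python scripts to look and compute and a tool call to move; the robot and the scene stay as the last step left them, time stands still between calls to the robot, and variables do not carry over. Pictures are saved under pics/ and viewed, at most 10 in all, crops included, and the job is handed in when it is done.

Besides the shell and the picture viewer there is one more tool, called after "Emit:" by a JSON object that holds its "op" and its "data". jog_arm: Moves the arm, as the interface text tells. Its arguments: {"type":"object","properties":{"series":{"type":"array","items":{"type":"array"}},"newtons":{"type":"number"}},"required":["series"]}

```bash
mkdir -p pics; ls; cat > h.py <<'E'
import numpy as np, cv2
from cell import arm, vision, job, search_frame
def px2w(c,p,z=None):
    K,d=np.array(c["K"]),np.array(c["dist_coeffs"]);R,t=np.array(c["R"]),np.array(c["t"])
    u=cv2.undistortPoints(np.array([[p]],float),K,d)[0,0]; ray=R.T@np.array([u[0],u[1],1]); o=-R.T@t
    if z is None:
        q=c["range_z"][int(round(p[1])),int(round(p[0]))]; return o+q*ray
    return o+ray*(z-o[2])/ray[2]
E
python3 - <<'E'
from h import *
Z=dict(white_dot=.126,wheel_center=None,bar_head=.025,bar_tail=.025,clamp=None,bar=.03,wheel=None,nut=None,tin=None,offcut=None,brick=None,hammer=None,wrench=None,block=None)
for n in ["scene","side"]:
    c=vision.read_camera(n); cv2.imwrite(f"pics/{n}0.png",c["image"])
    R,t=np.array(c["R"]),np.array(c["t"]); print(n,"cam at",(-R.T@t).round(3))
    for q,z in Z.items():
        r=search_frame(n,q)[:2]
        for e in r: print(q,round(e["conf"],2),np.round(e["pixel"]),px2w(c,e["pixel"],z).round(3), px2w(c,e["pixel"]).round(3))
s=arm.state();print(s)
E
```

```text
pics
scene cam at [ 1.172 -0.617  1.2  ]
white_dot 0.6 [303. 177.] [ 0.521 -0.026  0.126] [ 0.523 -0.028  0.128]
wheel_center 0.76 [306. 176.] [ 0.526 -0.019  0.131] [ 0.526 -0.019  0.131]
bar_head 0.89 [288. 219.] [ 0.555 -0.14   0.025] [ 0.561 -0.144  0.035]
bar_tail 0.82 [287. 216.] [ 0.543 -0.133  0.025] [ 0.546 -0.136  0.032]
clamp 0.81 [309. 191.] [ 0.53  -0.011  0.042] [ 0.53  -0.011  0.042]
bar 0.62 [289. 215.] [ 0.549 -0.128  0.03 ] [ 0.55  -0.129  0.032]
wheel 0.88 [307. 177.] [ 0.536 -0.021  0.135] [ 0.536 -0.021  0.135]
nut 0.74 [403. 191.] [0.782 0.209 0.058] [0.782 0.209 0.058]
tin 0.71 [343. 158.] [0.524 0.181 0.057] [0.524 0.181 0.057]
offcut 0.72 [286. 176.] [ 0.404 -0.009  0.018] [ 0.404 -0.009  0.018]
brick 0.8 [404. 195.] [0.795 0.195 0.063] [0.795 0.195 0.063]
brick 0.44 [306. 176.] [ 0.527 -0.019  0.13 ] [ 0.527 -0.019  0.13 ]
hammer 0.65 [210. 271.] [ 0.524 -0.446  0.032] [ 0.524 -0.446  0.032]
hammer 0.28 [305. 175.] [ 0.523 -0.02   0.134] [ 0.523 -0.02   0.134]
wrench 0.44 [381. 126.] [0.491 0.461 0.01 ] [0.491 0.461 0.01 ]
block 0.82 [302. 281.] [ 0.764 -0.2
[... 1185 characters left out ...]
03526009e-05,
        1.58399835e+00, -3.77880344e-02]), 'qd': array([ 0.00158502, -0.00079251,  0.00032749,  0.00243749, -0.00061381,
       -0.0010858 ]), 'effort': array([ 3.66690059e-03, -7.21028137e+01, -6.22744346e+01,  7.81324692e-02,
        1.87622319e-02, -6.44913371e-05]), 'eef_pos': array([ 0.25276044, -0.62590621,  0.19705438]), 'tcp_rot': array([[ 9.27242295e-01,  3.74461917e-01, -1.62774550e-05],
       [ 3.74461916e-01, -9.27242295e-01, -1.48546922e-05],
       [-2.06556613e-05,  7.67861190e-06, -1.00000000e+00]]), 'force': array([-0.38616236, -0.45512044,  0.11148118]), 'moment': array([-0.01699998, -0.00955317, -0.04806455]), 'grip_force': 0.0, 'width': 0.09301449324781765}
```

```bash
python3 - <<'E'
import cv2,numpy as np
a=cv2.imread("pics/scene0.png")[110:310,190:430]; b=cv2.imread("pics/side0.png")[150:300,230:470]
cv2.imwrite("pics/c1.png",cv2.resize(a,None,fx=3,fy=3)[:600,:720]); cv2.imwrite("pics/c2.png",cv2.resize(b,None,fx=3.3,fy=3.3))
E
```

```text
(no output)
```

View pics/c1.png

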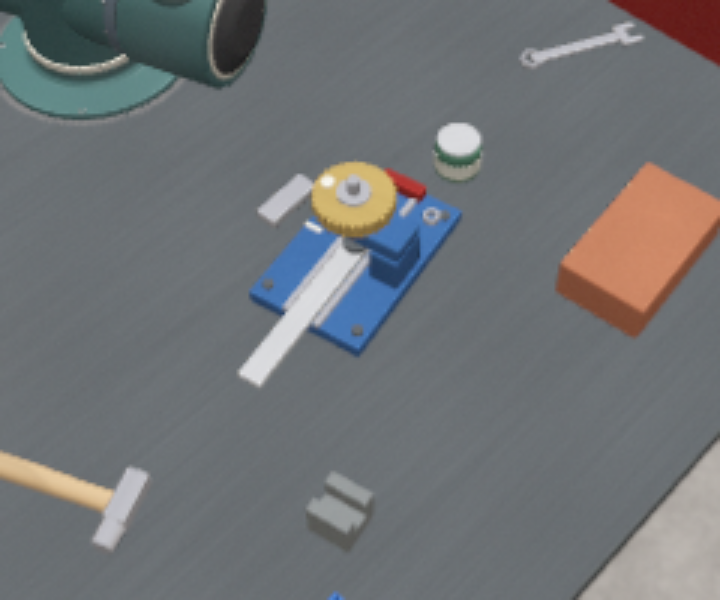

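View pics/c2.png

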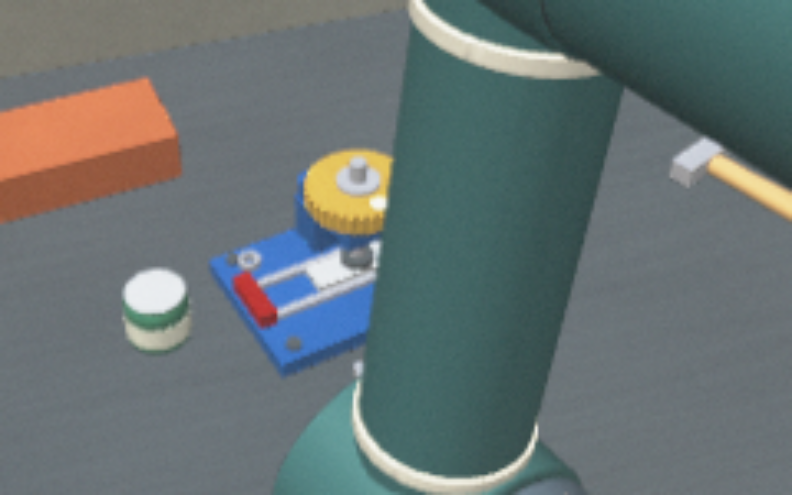

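The scene crop shows the wheel at image px ~(308,176) with its white dot at (299,170). The bar tail end is at ~(273,237), the red stop at (325,171), the offcut at (286,176) and the tin at (343,158). The side view shows the bar head under the wheel, a gap, then the red stop at px (307,240).

```bash
cat > m.py <<'E'
from h import *
def rays(c,m,z):
    ys,xs=np.nonzero(m); return np.array([px2w(c,(x,y),z) for x,y in zip(xs,ys)])
def cloud(c,box):
    x0,x1,y0,y1=box; return [(x,y) for y in range(y0,y1) for x in range(x0,x1)]
def measure(n,box):
    c=vision.read_camera(n); im=c["image"]; hsv=cv2.cvtColor(im,cv2.COLOR_BGR2HSV)
    H,S,V=[hsv[...,i].astype(int) for i in range(3)]
    P=np.zeros(im.shape)
    x0,x1,y0,y1=box
    for y in range(y0,y1):
        for x in range(x0,x1): P[y,x]=px2w(c,(x,y))
    B=np.zeros(H.shape,bool);B[y0:y1,x0:x1]=1
    return c,B,H,S,V,P
E
python3 - <<'E'
from m import *
for n,box in [("scene",(260,360,150,245)),("side",(290,400,190,270))]:
    c,B,H,S,V,P=measure(n,box); z=P[...,2]
    y=B&(H>15)&(H<35)&(S>90)&(z>.115)&(z<.135)
    w=rays(c,y,.126); 
    (cx,cy),r=cv2.minEnclosingCircle(w[:,:2].astype(np.float32)); print(n,"wheel enc",cx,cy,r,"z",np.median(z[y]), "n",y.sum())
    # filled incl spindle hub: hull centroid
    hull=cv2.convexHull(w[:,:2].astype(np.float32)); m=cv2.moments(hull); print(" hull c",m["m10"]/m["m00"],m["m01"]/m["m00"],np.sqrt(m["m00"]/np.pi))
    d=B&(S<60)&(V>215)&(z>.115)&(z<.135); print(" dotcand",rays(c,d,.126)[:,:2].round(3).tolist()[:25])
    b=B&(S<50)&(V>120)&(z>.022)&(z<.038); p=P[b]; 
    if len(p)>20:
        rc=cv2.minAreaRect(p[:,:2].astype(np.float32)); print(" bar",rc,cv2.boxPoints(rc).round(3).tolist())
    rd=B&((H<8)|(H>172))&(S>120)&(z>.03)&(z<.045); p=rays(c,rd,.038)
    if len(p)>5: rc=cv2.minAreaRect(p[:,:2].astype(np.float32)); print(" red",rc,len(p))
    bl=B&(H>95)&(H<125)&(S>120)&(z>.012)&(z<.028); p=rays(c,bl,.02); rc=cv2.minAreaRect(p[:,:2].astype(np.float32)); print(" base",rc,cv2.boxPoints(rc).round(3).tolist())
E
```

```text
scene wheel enc 0.5265904068946838 -0.010936803184449673 0.053061287850141525 z 0.12807209493358096 n 401
 hull c 0.5261036452637767 -0.01086848229397635 0.0499131708992329
 dotcand [[0.481, -0.008], [0.48, -0.016], [0.482, -0.014], [0.485, -0.011], [0.487, -0.009], [0.483, -0.019], [0.485, -0.017], [0.488, -0.014], [0.49, -0.012], [0.493, -0.01], [0.486, -0.022], [0.489, -0.02], [0.491, -0.018], [0.494, -0.015]]
 bar ((0.49873068928718567, -0.027701139450073242), (0.19524821639060974, 0.41997072100639343), 12.396798133850098) [[0.3580000102519989, 0.15600000321865082], [0.4480000138282776, -0.2540000081062317], [0.6389999985694885, -0.21199999749660492], [0.5490000247955322, 0.1979999989271164]]
 red ((0.5032168030738831, 0.09746549278497696), (0.059141092002391815, 0.02260257676243782), 10.330973625183105) 58
 base ((0.5280286073684692, -0.00978820025920868), (0.1576051563024521, 0.24476800858974457), 11.888542175292969) [[0.4259999990463257, 0.09399999678134918], [0.47600001096725464, -0.1459999978542328], [0.6299999952316284, -0.11299999803304672], [0.5799999833106995, 0.12600000
[... 593 characters left out ...]
 0.009]]
 bar ((0.4994286298751831, 0.04957466945052147), (0.1410364955663681, 0.11827054619789124), 78.27529907226562) [[0.4269999861717224, -0.007000000216066837], [0.5429999828338623, -0.03099999949336052], [0.5720000267028809, 0.10700000077486038], [0.4560000002384186, 0.13099999725818634]]
 red ((0.49615317583084106, 0.1034342497587204), (0.06283839792013168, 0.01861705258488655), 10.862737655639648) 89
 base ((0.5097039937973022, 0.054668039083480835), (0.15950360894203186, 0.12459706515073776), 11.992305755615234) [[0.4189999997615814, 0.0989999994635582], [0.4449999928474426, -0.023000000044703484], [0.6010000109672546, 0.009999999776482582], [0.574999988079071, 0.13199999928474426]]
```

Emit:
{"op": "jog_arm", "data": {"series": [[[0,0,0],[0.12,-0.093,0.02],1],[[0,0,0],[0.24,-0.186,0.04],1],[[0,0,0],[0.36,-0.28,0.06],1],[[0,0,0],[0.48,-0.374,0.078],1],[[0,0,0],[0.482,-0.374,0.078],1],[[0,0,0],[0.482,-0.374,0.078],1],[[0,0,0],[0.482,-0.374,0.078],1],[[0,0,0],[0.482,-0.374,0.078],1],[[0,0,0],[0.482,-0.374,0.078],1],[[0,0,0],[0.482,-0.374,0.078],1],[[0,0,0],[0.482,-0.374,0.078],1],[[0,0,0],[0.482,-0.374,0.078],1],[[0,0,0],[0.482,-0.374,0.078],1]], "newtons": 20}}

```text
time_s: 3.22
eef_pos: [0.5594, -0.0996, 0.1194]
tcp_rot: [[0.928, 0.373, 0.0], [0.373, -0.928, -0.0], [0.0, 0.0, -1.0]]
force: [0.0, 0.1, -1.0]
width: 0.0006
grip_force: 0.0
```

```bash
python3 - <<'E'
from h import *
c=vision.read_camera("wrist"); cv2.imwrite("pics/w1.png",c["image"]);R,t=np.array(c["R"]),np.array(c["t"]); print("cam at",(-R.T@t).round(3))
for q in ["wheel_center","white_dot"]:
    for e in search_frame("wrist",q)[:2]: print(q,e["conf"],e["pixel"],px2w(c,e["pixel"],.126),px2w(c,e["pixel"]))
s=arm.state();print(s["eef_pos"],s["force"],s["width"],s["joint_positions"].round(3),s["tcp_rot"].round(3))
E
```

```text
cam at [ 0.631 -0.07   0.308]
wheel_center 0.82 [183.0, 216.7] [ 0.53571609 -0.00616755  0.126     ] [ 0.53793618 -0.007661    0.13022982]
white_dot 0.86 [185.0, 219.4] [ 0.5342904  -0.00795367  0.126     ] [ 0.53601013 -0.00906179  0.12922828]
white_dot 0.44 [565.9, 68.9] [ 0.71454204 -0.19700595  0.126     ] [ 0.74873043 -0.24892514  0.05145531]
[ 0.55943739 -0.09945974  0.1193102 ] [-0.42034229  0.02061427 -0.29633065] 0.0006999867072749502 [-0.221 -0.086  1.772 -0.     1.455  0.967] [[ 0.928  0.373  0.   ]
 [ 0.373 -0.928 -0.   ]
 [ 0.     0.    -1.   ]]
```

View pics/w1.png

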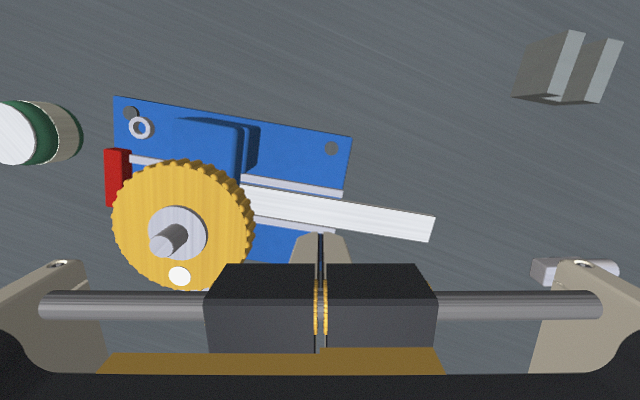

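The wrist picture shows the wheel centred at about px (178,228), its dot at (180,276), the bar tail end at (431,230), and the closed fingertips at (320,245), clear of the wheel.

```bash
cat >> h.py <<'E'
def wheelfit(c):
    """axis & dot from wrist view: yellow silhouette far edge (top plane) fitted by R=48.5mm disc; dot by whiteness"""
    from scipy.optimize import minimize
    hsv=cv2.cvtColor(c["image"],cv2.COLOR_BGR2HSV); y=cv2.inRange(hsv,(15,90,60),(35,255,255))
    n,l,st,_=cv2.connectedComponentsWithStats(y); i=1+np.argmax(st[1:,4]); y=(l==i).astype(np.uint8)
    ct=max(cv2.findContours(y,cv2.RETR_EXTERNAL,cv2.CHAIN_APPROX_NONE)[0],key=len)[:,0]
    W=np.array([px2w(c,p,.126)[:2] for p in ct]); o=(-np.array(c["R"]).T@np.array(c["t"]))[:2]
    return y,ct,W,o
E
python3 - <<'E'
from h import *
from scipy.optimize import least_squares
c=vision.read_camera("wrist"); y,ct,W,o=wheelfit(c)
# keep edge on far side from camera, and above gripper
g=np.array([.523,-.008])
for _ in range(3):
    d=W-g; u=(g-o)/np.linalg.norm(g-o); k=(d@u>0)&(ct[:,1]<285)
    r=least_squares(lambda p:np.hypot(*(W[k]-p[:2]).T)-p[2],[*g,.0485],loss="soft_l1",f_scale=.001); g=r.x[:2]
print(r.x,k.sum(),"fixed r:",least_squares(lambda p:np.hypot(*(W[k]-p).T)-.0485,g,loss="soft_l1",f_scale=.001).x)
hsv=cv2.cvtColor(c["image"],cv2.COLOR_BGR2HSV)
d=cv2.inRange(hsv,(0,0,200),(180,60,255)); d[:, :150]=0; d[:,215:]=0; d[:262]=0; d[292:]=0
m=cv2.moments(d); p=(m["m10"]/m["m00"],m["m01"]/m["m00"]); w=px2w(c,p,.126); print("dot",p,w,w[:2]-g,np.degrees(np.arctan2(*(w[:2]-g)[::-1])))
for q,z in [((177,233),.127),((431,242),.03),((435,217),.03),((429,242),.03)]: print(q,px2w(c,q,z),px2w(c,q))
E
```

```text
[ 0.52332426 -0.00466052  0.04570316] 132 fixed r: [ 0.52514339 -0.00730999]
dot (180.49428571428572, 276.7085714285714) [ 0.48884222 -0.01577686  0.126     ] [-0.03448204 -0.01111633] -162.1316951963911
(177, 233) [ 0.52285191 -0.00541373  0.127     ] [ 0.53010163 -0.00975108  0.13909508]
(431, 242) [ 0.55775294 -0.22982498  0.03      ] [ 0.5501149  -0.24641668  0.00111787]
(435, 217) [ 0.58487894 -0.21998866  0.03      ] [ 5.79958664e-01 -2.35889122e-01  5.02982580e-04]
(429, 242) [ 0.55693981 -0.22779562  0.03      ] [ 5.49001208e-01 -2.44634529e-01  3.09980930e-04]
```

Emit:
{"op": "jog_arm", "data": {"series": [[[0,0,0],[0,-0.02,0],1],[[0,0,0],[0,-0.029,0],1],[[0,0,0],[0,-0.032,0],1],[[0,0,0],[0,-0.034,0],1],[[0,0,0],[0,-0.034,0],1]]}}

```text
time_s: 4.05
eef_pos: [0.5469, -0.0671, 0.1191]
tcp_rot: [[0.927, 0.375, 0.0], [0.375, -0.927, -0.0], [0.0, 0.0, -1.0]]
force: [-0.1, 0.5, 0.6]
width: 0.0003
grip_force: 0.0
```

Emit:
{"op": "jog_arm", "data": {"series": [[[0,0,0],[0,-0.001,0],1],[[0,0,0],[0,-0.002,0],1],[[0,0,0],[0,-0.003,0],1]]}}

```text
time_s: 4.42
eef_pos: [0.5458, -0.0643, 0.119]
tcp_rot: [[0.927, 0.374, -0.0], [0.374, -0.927, 0.0], [-0.0, -0.0, -1.0]]
force: [0.4, -0.3, -0.1]
width: 0.0007
grip_force: 0.0
```

Emit:
{"op": "jog_arm", "data": {"series": [[[0,0,0],[0,-0.001,0],1],[[0,0,0],[0,-0.002,0],1]]}}

```text
time_s: 4.68
eef_pos: [0.545, -0.0624, 0.1191]
tcp_rot: [[0.927, 0.374, 0.0], [0.374, -0.927, 0.0], [0.0, -0.0, -1.0]]
force: [-0.0, 0.3, -0.0]
width: 0.0004
grip_force: 0.0
```

Emit:
{"op": "jog_arm", "data": {"series": [[[0,0,0],[0,-0.001,0],1],[[0,0,0],[0,-0.002,0],1]]}}

```text
time_s: 4.92
eef_pos: [0.5443, -0.0605, 0.1191]
tcp_rot: [[0.927, 0.374, 0.0], [0.374, -0.927, 0.0], [0.0, -0.0, -1.0]]
force: [-0.2, -0.2, -0.1]
width: 0.0005
grip_force: 0.0
```

Emit:
{"op": "jog_arm", "data": {"series": [[[0,0,0],[0,-0.001,0],1],[[0,0,0],[0,-0.002,0],1]]}}

```text
time_s: 5.18
eef_pos: [0.5435, -0.0587, 0.119]
tcp_rot: [[0.927, 0.374, -0.0], [0.374, -0.927, -0.0], [-0.0, 0.0, -1.0]]
force: [-0.6, -0.2, -0.2]
width: 0.0007
grip_force: 0.0
```

```bash
python3 - <<'E'
from h import *
c=vision.read_camera("wrist"); cv2.imwrite("pics/w2.png",c["image"]); print(arm.state()["force"],arm.state()["eef_pos"])
E
```

```text
[-0.06248907 -0.38794703  0.92192945] [ 0.54348473 -0.05862545  0.11907504]
```

View pics/w2.png

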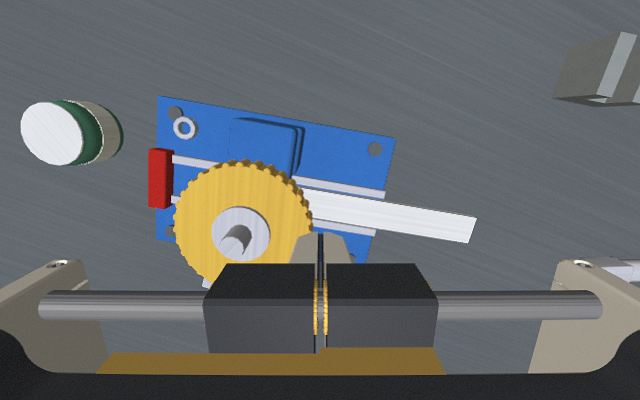

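The wrist view shows the tapered closed fingertip at px (297–348, 235–262), about at the wheel's rim, with no force reading yet.

Emit:
{"op": "jog_arm", "data": {"series": [[[0,0,0],[0,-0.001,0],1],[[0,0,0],[0,-0.0015,0],1]]}}

```text
time_s: 5.48
eef_pos: [0.5429, -0.0573, 0.119]
tcp_rot: [[0.927, 0.374, -0.0], [0.374, -0.927, -0.0], [-0.0, 0.0, -1.0]]
force: [0.4, -0.5, 0.5]
width: 0.0008
grip_force: 0.0
```

Emit:
{"op": "jog_arm", "data": {"series": [[[0,0,0],[0,-0.001,0],1],[[0,0,0],[0,-0.0015,0],1]]}}

```text
time_s: 5.72
eef_pos: [0.5424, -0.0559, 0.119]
tcp_rot: [[0.927, 0.374, -0.0], [0.374, -0.927, 0.0], [-0.0, -0.0, -1.0]]
force: [-0.2, -0.6, 0.6]
width: 0.0004
grip_force: 0.0
```

Emit:
{"op": "jog_arm", "data": {"series": [[[0,0,0],[0,-0.001,0],1],[[0,0,0],[0,-0.0015,0],1]]}}

```text
time_s: 5.98
eef_pos: [0.5418, -0.0545, 0.1191]
tcp_rot: [[0.927, 0.374, 0.0], [0.374, -0.927, 0.0], [0.0, 0.0, -1.0]]
force: [0.3, -0.8, 0.6]
width: 0.0007
grip_force: 0.0
```

Emit:
{"op": "jog_arm", "data": {"series": [[[0,0,0],[0,-0.001,0],1],[[0,0,0],[0,-0.001,0],1]]}}

```text
time_s: 6.22
eef_pos: [0.5415, -0.0536, 0.1191]
tcp_rot: [[0.927, 0.375, 0.0], [0.375, -0.927, 0.0], [0.0, -0.0, -1.0]]
force: [0.4, -0.3, -0.1]
width: 0.0003
grip_force: 0.0
```

```bash
python3 - <<'E'
from h import *
c=vision.read_camera("wrist"); s=arm.state();T=s["tcp_rot"];p=s["eef_pos"]
R,t=np.array(c["R"]),np.array(c["t"]);im=c["image"].copy()
def proj(X): return cv2.projectPoints(np.array([X],float),cv2.Rodrigues(R)[0],t,np.array(c["K"]),np.array(c["dist_coeffs"]))[0][0,0]
for z in [.014,0,-.02]:
    for y in [-.0175,0,.0175]: q=proj(p+T@np.array([0,y,z])); print(z,y,q.round(1)); 
for C,col in [((.523,-.006),(0,0,255))]:
    for a in range(0,360,4):
        q=proj(np.array([C[0]+.0495*np.cos(np.radians(a)),C[1]+.0495*np.sin(np.radians(a)),.126])); cv2.circle(im,tuple(int(v) for v in q),0,col,-1)
cv2.imwrite("pics/w3.png",cv2.resize(im[140:380,150:410],None,fx=2.3,fy=2.3,interpolation=cv2.INTER_NEAREST))
np.set_printoptions(linewidth=200,precision=3,suppress=True)
for r in (236,245,255,262): print(r,c["range_z"][r,270:370:6])
sc=vision.read_camera("scene"); cv2.imwrite("pics/s3.png",cv2.resize(sc["image"][130:240,240:390],None,fx=5,fy=5))
E
```

```text
0.014 -0.0175 [298.1 223.6]
0.014 0 [320.6 223.6]
0.014 0.0175 [343.2 223.6]
0 -0.0175 [296.6 230.5]
0 0 [320.7 230.5]
0 0.0175 [344.7 230.5]
-0.02 -0.0175 [294.1 242.1]
-0.02 0 [320.7 242.1]
-0.02 0.0175 [347.3 242.2]
236 [0.191 0.191 0.195 0.194 0.196 0.172 0.17  0.171 0.175 0.171 0.171 0.17  0.171 0.    0.31  0.31  0.311]
245 [0.192 0.197 0.197 0.198 0.197 0.159 0.159 0.158 0.162 0.159 0.159 0.158 0.158 0.312 0.313 0.313 0.314]
255 [0.2   0.2   0.2   0.199 0.147 0.148 0.147 0.147 0.151 0.147 0.147 0.148 0.147 0.147 0.311 0.317 0.318]
262 [0.201 0.2   0.202 0.201 0.139 0.14  0.14  0.139 0.145 0.14  0.138 0.141 0.14  0.139 0.315 0.315 0.318]
```

View pics/w3.png

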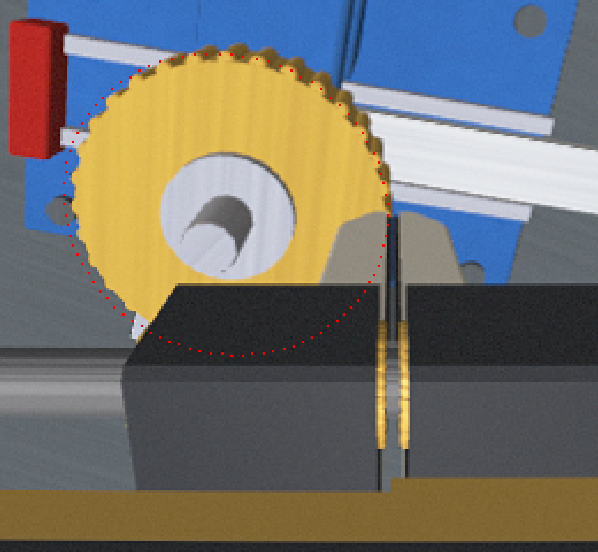

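View pics/s3.png

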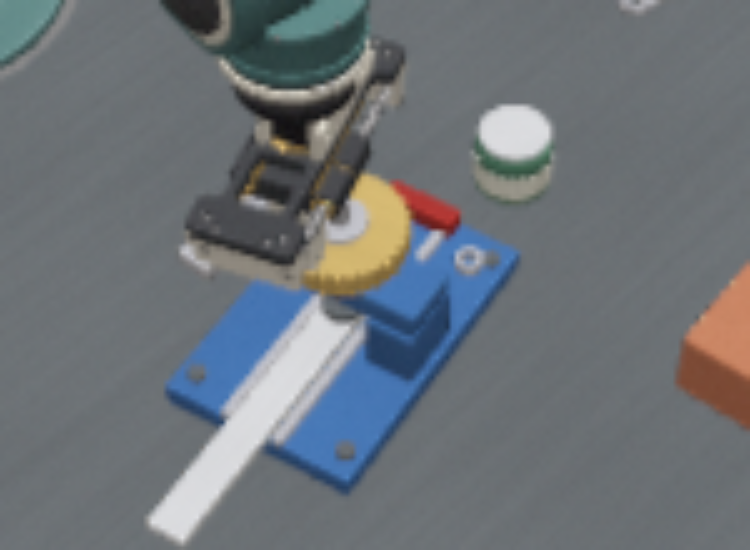

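```bash
python3 - <<'E'
from h import *
np.set_printoptions(linewidth=200,precision=4,suppress=True)
c=vision.read_camera("wrist"); s=arm.state();T=s["tcp_rot"];p=s["eef_pos"];print(p,s["force"],s["moment"])
for r in (228,231,233,235,238,242,250,260):
    print(r); print(np.array([np.r_[x,T.T@(px2w(c,(x,r))-p),px2w(c,(x,r))] for x in (285,292,298,304,312,330,345)]))
E
```

```text
[ 0.5415 -0.0537  0.1191] [ 0.1828  0.0818 -0.2158] [-0.0043 -0.0382 -0.0246]
228
[[285.       0.0049  -0.0249  -0.0072   0.5367  -0.0288   0.1263]
 [292.       0.0048  -0.02    -0.007    0.5384  -0.0333   0.1261]
 [298.       0.0051  -0.0158  -0.0078   0.5403  -0.0371   0.1268]
 [304.       0.0055  -0.0115  -0.0088   0.5423  -0.0409   0.1278]
 [312.       0.005   -0.006   -0.0075   0.5439  -0.0462   0.1266]
 [330.      -0.0376   0.0105   0.0988   0.5105  -0.0775   0.0203]
 [345.      -0.0352   0.0265   0.0928   0.5188  -0.0914   0.0263]]
231
[[285.       0.003   -0.0249  -0.0081   0.535   -0.0295   0.1272]
 [292.       0.0027  -0.0201  -0.0074   0.5365  -0.0341   0.1265]
 [298.       0.0026  -0.0159  -0.0072   0.538   -0.038    0.1263]
 [304.       0.0029  -0.0116  -0.0078   0.5398  -0.0418   0.1269]
 [312.       0.0029  -0.006   -0.0079   0.5419  -0.047    0.1269]
 [330.      -0.0409   0.0105   0.0981   0.5075  -0.0787   0.021 ]
 [345.      -0.0413   0.0272   0.099    0.5134  -0.0944   0.0201]]
233
[[285.       0.0014  -0.0249  -0.0079   0.5334  -0.03     0.1269]
 [292.       0.001
[... 2013 characters left out ...]
0.0492   0.5462  -0.0418   0.1683]
 [312.       0.009   -0.0048  -0.0496   0.548   -0.0459   0.1687]
 [330.       0.0088   0.0051  -0.0492   0.5515  -0.0551   0.1683]
 [345.       0.0776  -0.0003  -0.1884   0.6133  -0.0243   0.3075]]
260
[[285.      -0.0194  -0.0256  -0.0084   0.5139  -0.0372   0.1274]
 [292.       0.0087  -0.0147  -0.0605   0.544   -0.0368   0.1795]
 [298.       0.0091  -0.0116  -0.0612   0.5456  -0.0395   0.1803]
 [304.       0.0085  -0.0086  -0.06     0.5461  -0.0425   0.1791]
 [312.       0.0091  -0.0045  -0.0612   0.5482  -0.0461   0.1802]
 [330.       0.0087   0.0047  -0.0604   0.5513  -0.0548   0.1794]
 [345.       0.0088   0.0123  -0.0607   0.5543  -0.0618   0.1797]]
```

Zoomed wrist view: the visible closed fingers end at z≈0.144, above the wheel, which is why there is no contact. I'll back off and see how the fingertips sit when open.

Emit:
{"op": "jog_arm", "data": {"series": [[[0,0,0],[0,0.04,0],1],[[0,0,0],[0,0.08,0],1],[[0,0,0],[0,0.08,0],0],[[0,0,0],[0,0.08,0],0],[[0,0,0],[0,0.08,0],0],[[0,0,0],[0,0.08,0],0],[[0,0,0],[0,0.08,0],0]]}}

```text
time_s: 7.25
eef_pos: [0.5714, -0.1275, 0.1192]
tcp_rot: [[0.927, 0.375, 0.0], [0.375, -0.927, -0.0], [0.0, 0.0, -1.0]]
force: [1.1, 0.8, -0.3]
width: 0.0458
grip_force: 0.0
```

```bash
python3 - <<'E'
from h import *
np.set_printoptions(linewidth=200,precision=4,suppress=True)
c=vision.read_camera("wrist"); s=arm.state();T=s["tcp_rot"];p=s["eef_pos"];print(p,s["width"])
cv2.imwrite("pics/w4.png",c["image"])
Q=np.array([np.r_[x,y,T.T@(px2w(c,(x,y))-p)] for y in range(190,300,2) for x in range(100,560,4) if 0<c["range_z"][y,x]<.30])
k=(abs(Q[:,2])<.02)&(Q[:,4]<.02)&(Q[:,4]>-.06)&(abs(Q[:,3])<.075)&(Q[:,3]>.0)
for x in Q[k][::max(1,k.sum()//25)]: print(x)
E
```

```text
[ 0.5714 -0.1275  0.1192] 0.050208626396388234
[360.     232.       0.0088   0.025   -0.0237]
[368.     234.       0.0086   0.0297  -0.0265]
[368.     236.       0.0093   0.0288  -0.0313]
[360.     238.       0.0076   0.0241  -0.0304]
[376.     238.       0.0087   0.0334  -0.033 ]
[364.     240.       0.0086   0.0258  -0.0356]
[380.     240.       0.009    0.0351  -0.0365]
[368.     242.       0.0087   0.0276  -0.0387]
[384.     242.       0.0081   0.0373  -0.0374]
[368.     244.       0.0086   0.0272  -0.0413]
[384.     244.       0.0094   0.0361  -0.0428]
[368.     246.       0.009    0.0267  -0.0446]
[384.     246.       0.0086   0.0359  -0.0439]
[368.     248.       0.0088   0.0263  -0.0468]
[384.     248.       0.0081   0.0356  -0.0453]
[368.     250.       0.0085   0.026   -0.0486]
[384.     250.       0.0093   0.0345  -0.0503]
[364.     252.       0.0071   0.0239  -0.0483]
[380.     252.       0.0087   0.032   -0.0515]
[360.     254.       0.0025   0.0228  -0.0417]
[376.     254.       0.0083   0.0296  -0.053 ]
[356.     256.      -0.0069   0.0227  -0.0262]
[372.     256.       0.0089   0.0268  -0.0565]
[388.     256.       0.0089   0.0352  -0.0564]
[368.     258.       0.0085   0.0245  -0.0579]
[384.     258.       0.0088   0.0327  -0.0586]
[364.     260.       0.0067   0.0227  -0.0566]
[364.     264.       0.0044   0.0228  -0.0568]
[364.     268.       0.0026   0.0227  -0.0578]
[364.     272.       0.0007   0.0227  -0.0586]
[364.     280.      -0.0037   0.0228  -0.0593]
```

View pics/w4.png

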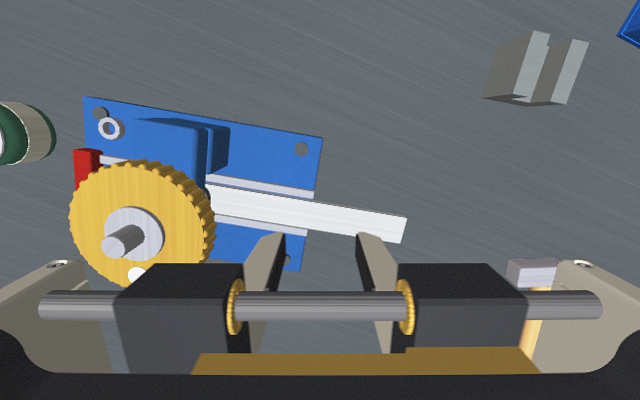

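The wrist view with the fingers open 50 mm shows straight fingers ending at px row ~232, and the black finger carriers from row 262. I'll check the real tip height with the other cameras.

```bash
python3 - <<'E'
from h import *
np.set_printoptions(linewidth=200,precision=4,suppress=True)
s=arm.state();T=s["tcp_rot"];p=s["eef_pos"]
c=vision.read_camera("wrist")
for r in (266,280,295,310,340,352,370): print(r,T.T@(px2w(c,(170,r))-p),T.T@(px2w(c,(440,r))-p))
for n in ("scene","side"):
    c=vision.read_camera(n); Rz=c["range_z"]
    Q=np.array([np.r_[x,y,T.T@(px2w(c,(x,y))-p)] for y in range(100,300) for x in range(150,480) if Rz[y,x]>0])
    W=np.array([(T@q[2:]+p) for q in Q])
    k=(abs(Q[:,2])<.05)&(abs(Q[:,3])<.11)&(W[:,2]>.05)&(Q[:,4]>-.12)
    print(n,k.sum())
    q=Q[k]; h,e=np.histogram(q[:,4],np.arange(-.12,.08,.01))
    for i in range(len(h)):
        m=(q[:,4]>=e[i])&(q[:,4]<e[i+1])
        if m.any(): print(round(e[i],3),h[i],"x",q[m,2].min(),q[m,2].max(),"y",np.sort(q[m,3])[::max(1,h[i]//6)])
    cv2.imwrite(f"pics/{n}5.png",c["image"])
E
```

```text
266 [ 0.0356 -0.0452 -0.1144] [ 0.0353  0.0358 -0.1137]
280 [ 0.0347 -0.0422 -0.1205] [ 0.0354  0.0326 -0.1214]
295 [ 0.0346 -0.0386 -0.1273] [ 0.0351  0.03   -0.1279]
310 [ 0.0319 -0.0379 -0.1296] [ 0.0327  0.0292 -0.1306]
340 [ 0.0231 -0.039  -0.1301] [ 0.0237  0.0303 -0.1306]
352 [ 0.019  -0.0398 -0.1299] [ 0.0217  0.0298 -0.1324]
370 [ 0.0143 -0.0399 -0.1311] [ 0.0217  0.0276 -0.1377]
scene 343
-0.12 73 x -0.036211028845052985 0.03411044815075255 y [-0.08   -0.0366  0.0531  0.0849  0.0857  0.0866  0.0877]
-0.11 5 x 0.005600113487128112 0.030099153666687212 y [-0.0775 -0.0306 -0.0237  0.0841  0.0849]
-0.1 3 x 0.006541036385496005 0.007281587127652168 y [-0.0351 -0.0331 -0.0259]
-0.09 4 x -0.00018138223919688203 0.006092190817450679 y [-0.0433 -0.0301 -0.0267 -0.0254]
-0.08 3 x -0.002194904223483526 0.0025839254624572894 y [-0.0286 -0.0274 -0.0263]
-0.07 3 x -0.005565465513143798 -0.0012168853165483444 y [-0.027  -0.0265 -0.0262]
-0.06 11 x -0.007291778650744119 0.008223861728094747 y [-0.04   -0.035  -0.031  -0.0303 -0.0293 -0.0277 -0.027  -0.0229  0.0282  0.0315  0.0339]
-0.05 3 
[... 584 characters left out ...]
.0841 -0.0821 -0.0802]
0.01 6 x 0.012723389009738809 0.04077757358596933 y [-0.106  -0.0988 -0.0976 -0.095  -0.0874 -0.0847]
0.02 24 x 0.021081234061270368 0.04928162588233108 y [-0.1094 -0.1052 -0.1032 -0.1008 -0.0999 -0.0969]
0.03 18 x 0.012152798760569128 0.04924711178653371 y [-0.1017 -0.0994 -0.0986 -0.0974 -0.096  -0.0949]
0.04 17 x 0.004594061399915177 0.04809578658986223 y [-0.1025 -0.1015 -0.1002 -0.0998 -0.0975 -0.0968 -0.0957 -0.0933 -0.0908]
0.05 8 x 0.031648179709848255 0.04942698515487672 y [-0.0992 -0.0958 -0.0941 -0.0941 -0.0936 -0.0929 -0.0929 -0.0909]
0.06 8 x 0.032883001126461114 0.04867758772595368 y [-0.0964 -0.0961 -0.0949 -0.0945 -0.0944 -0.0934 -0.0933 -0.0929]
side 0
```

Both cameras put the fingertips about 25 mm behind the reported TCP, not 14 mm ahead. The gripper body is shifted by the same 39 mm, so I'll use the measured offset and lower the tool accordingly.

Emit:
{"op": "jog_arm", "data": {"series": [[[0,0,0],[0,0,0.02],1],[[0,0,0],[0,0,0.036],1],[[0,0,0],[0,0,0.036],1],[[0,0,0],[0,-0.03,0.036],1],[[0,0,0],[0,-0.055,0.036],1],[[0,0,0],[0,-0.06,0.036],1],[[0,0,0],[0,-0.062,0.036],1],[[0,0,0],[0,-0.064,0.036],1]]}}

```text
time_s: 8.45
eef_pos: [0.5475, -0.0681, 0.0833]
tcp_rot: [[0.927, 0.375, 0.0], [0.375, -0.927, 0.0], [0.0, -0.0, -1.0]]
force: [-0.6, -0.0, 0.2]
width: 0.0006
grip_force: 0.0
```

Emit:
{"op": "jog_arm", "data": {"series": [[[0,0,0],[0,-0.001,0],1],[[0,0,0],[0,-0.002,0],1]]}}

```text
time_s: 8.7
eef_pos: [0.547, -0.0672, 0.0832]
tcp_rot: [[0.927, 0.374, 0.001], [0.374, -0.927, -0.001], [0.0, 0.001, -1.0]]
force: [4.3, -9.0, -0.9]
width: 0.0003
grip_force: 4.5
```

Emit:
{"op": "jog_arm", "data": {"series": [[[0,0,-10],[0.0112,-0.001,0],1],[[0,0,-20],[0.0221,-0.0039,0],1],[[0,0,-30],[0.0323,-0.0086,0],1],[[0,0,-40],[0.0415,-0.0151,0],1],[[0,0,-50],[0.0494,-0.023,0],1],[[0,0,-60],[0.0559,-0.0323,0],1]]}}

```text
time_s: 9.45
eef_pos: [0.5884, -0.0162, 0.0834]
tcp_rot: [[0.134, 0.991, 0.004], [0.991, -0.134, -0.001], [-0.001, 0.004, -1.0]]
force: [13.6, -3.8, -3.8]
width: 0.0004
grip_force: 6.7
```

```bash
cat > dot.py <<'E'
from h import *
C=np.array([.523,-.006])
def dots(names=("wrist","scene","side"),save=None):
    for n in names:
        c=vision.read_camera(n); hsv=cv2.cvtColor(c["image"],cv2.COLOR_BGR2HSV)
        if save: cv2.imwrite(f"pics/{save}_{n}.png",c["image"])
        m=cv2.inRange(hsv,(0,0,205),(180,70,255)); R,t=np.array(c["R"]),np.array(c["t"])
        for i,(x,y,w,h,a) in enumerate(cv2.connectedComponentsWithStats(m)[2]):
            if i==0: continue
            p=cv2.connectedComponentsWithStats(m)[3][i]; z=c["range_z"][int(p[1]),int(p[0])]
            q=px2w(c,p,.126); d=q[:2]-C; rr=np.hypot(*d); P=px2w(c,p)
            if .024<rr<.044 and abs(P[2]-.126)<.012 and a>=6: print(n,"dot area",a,"r",rr.round(4),"world ang",np.degrees(np.arctan2(d[1],d[0])).round(1),"wheel deg mod360",((np.degrees(np.arctan2(d[1],d[0]))-191.9+180)%360-180).round(1))
    s=arm.state();d=s["eef_pos"][:2]-C;print("t",s["time_s"],"F",s["force"].round(1),"tool r",np.hypot(*d).round(4),"phi",np.degrees(np.arctan2(d[1],d[0])).round(1),"q",s["joint_positions"].round(2))
if __name__=="__main__": dots()
E
python3 dot.py
```

```text
scene dot area 18 r 0.0354 world ang -103.8 wheel deg mod360 64.3
t 9.6 F [17.6 -0.8 -6.1] tool r 0.0661 phi -8.3 q [-0.07 -0.02  1.77  0.    1.39  0.07]
```

Emit:
{"op": "jog_arm", "data": {"series": [[[0,0,-10],[0.0112,-0.001,0],1],[[0,0,-20],[0.0221,-0.0039,0],1],[[0,0,-30],[0.0323,-0.0086,0],1],[[0,0,-40],[0.0415,-0.0151,0],1],[[0,0,-50],[0.0494,-0.023,0],1],[[0,0,-60],[0.0559,-0.0323,0],1],[[0,0,-70],[0.0606,-0.0424,0],1],[[0,0,-80],[0.0635,-0.0533,0],1]]}}

```text
time_s: 10.6
eef_pos: [0.5426, 0.0552, 0.0832]
tcp_rot: [[-0.953, 0.304, 0.001], [0.304, 0.953, 0.001], [-0.0, 0.001, -1.0]]
force: [1.1, 1.1, 0.6]
width: 0.0
grip_force: 0.6
```

Emit:
{"op": "jog_arm", "data": {"series": [[[0,0,-10],[0.0112,-0.001,0],1],[[0,0,-20],[0.0221,-0.0039,0],1],[[0,0,-30],[0.0323,-0.0086,0],1],[[0,0,-40],[0.0415,-0.0151,0],1],[[0,0,-50],[0.0494,-0.023,0],1],[[0,0,-60],[0.0559,-0.0323,0],1],[[0,0,-70],[0.0606,-0.0424,0],1]]}}

```text
time_s: 11.48
eef_pos: [0.4714, 0.0328, 0.083]
tcp_rot: [[-0.611, -0.791, -0.0], [-0.791, 0.611, 0.0], [-0.0, 0.0, -1.0]]
force: [0.7, 0.3, 0.2]
width: 0.0004
grip_force: 0.0
```

```bash
python3 dot.py
```

```text
wrist dot area 408 r 0.0372 world ang -14.8 wheel deg mod360 153.3
scene dot area 18 r 0.0334 world ang -15.1 wheel deg mod360 153.0
t 11.625 F [-0.  -0.6 -0.5] tool r 0.0643 phi 142.8 q [ 0.02 -0.29  2.    0.    1.42 -2.46]
```

```bash
cat > plan.py <<'E'
from h import *
import json
C=np.array([.5244,-.0066])
def rows(goals,phi0cont,zd=None):
    """goals: list of (radius, position angle deg, tool turn phi deg continuous); tool y outward at phi"""
    s=arm.state(); p=s["eef_pos"];T=s["tcp_rot"];out=[]
    ph=np.degrees(np.arctan2(T[1,1],T[0,1])); ph+=360*round((phi0cont-ph)/360)
    for r,a,f in goals:
        q=np.r_[C+r*np.array([np.cos(np.radians(a)),np.sin(np.radians(a))]),p[2] if zd is None else zd]
        d=T.T@(q-p); out.append([[0,0,int(round(ph-f))],[round(float(v),4)+0. for v in d[:2]]+[0],1])
    for i in range(0,len(out),20): print(json.dumps(out[i:i+20]))
E
python3 - <<'E'
from plan import *
g=[]
for i in range(1,30):
    f=i/29; g.append((.066+.027*min(1,i/4) if i<25 else .093-.022*(i-24)/5, 143+60*f, 143-300*f))
rows(g,143)
E
```

```text
[[[0, 0, 9], [0.0026, 0.0069, 0], 1], [[0, 0, 19], [0.0059, 0.0134, 0], 1], [[0, 0, 30], [0.0096, 0.0198, 0], 1], [[0, 0, 40], [0.0138, 0.026, 0], 1], [[0, 0, 51], [0.0171, 0.0254, 0], 1], [[0, 0, 61], [0.0204, 0.0247, 0], 1], [[0, 0, 71], [0.0236, 0.0238, 0], 1], [[0, 0, 82], [0.0268, 0.0228, 0], 1], [[0, 0, 92], [0.03, 0.0218, 0], 1], [[0, 0, 102], [0.0331, 0.0206, 0], 1], [[0, 0, 113], [0.0362, 0.0192, 0], 1], [[0, 0, 123], [0.0393, 0.0178, 0], 1], [[0, 0, 133], [0.0423, 0.0163, 0], 1], [[0, 0, 144], [0.0452, 0.0147, 0], 1], [[0, 0, 154], [0.0481, 0.0129, 0], 1], [[0, 0, 164], [0.0509, 0.0111, 0], 1], [[0, 0, 175], [0.0536, 0.0091, 0], 1], [[0, 0, 185], [0.0563, 0.0071, 0], 1], [[0, 0, 195], [0.0589, 0.005, 0], 1], [[0, 0, 206], [0.0614, 0.0027, 0], 1]]
[[[0, 0, 216], [0.0638, 0.0004, 0], 1], [[0, 0, 226], [0.0662, -0.002, 0], 1], [[0, 0, 237], [0.0684, -0.0045, 0], 1], [[0, 0, 247], [0.0706, -0.007, 0], 1], [[0, 0, 257], [0.0691, -0.0123, 0], 1], [[0, 0, 268], [0.0674, -0.0175, 0], 1], [[0, 0, 278], [0.0654, -0.0224, 0], 1], [[0, 0, 288], [0.0632, -0.0271, 0], 1], [[0, 0, 299], [0.0607, -0.0315, 0], 1]]
```

Emit:
{"op": "jog_arm", "data": {"series": [[[0,0,9],[0.0026,0.0069,0],1],[[0,0,19],[0.0059,0.0134,0],1],[[0,0,29],[0.0096,0.0198,0],1],[[0,0,39],[0.0138,0.026,0],1],[[0,0,49],[0.0171,0.0254,0],1],[[0,0,59],[0.0204,0.0247,0],1],[[0,0,69],[0.0236,0.0238,0],1],[[0,0,79],[0.0268,0.0228,0],1],[[0,0,89],[0.03,0.0218,0],1],[[0,0,99],[0.0331,0.0206,0],1],[[0,0,109],[0.0362,0.0192,0],1],[[0,0,119],[0.0393,0.0178,0],1],[[0,0,129],[0.0423,0.0163,0],1],[[0,0,139],[0.0452,0.0147,0],1],[[0,0,149],[0.0481,0.0129,0],1],[[0,0,159],[0.0509,0.0111,0],1],[[0,0,169],[0.0536,0.0091,0],1],[[0,0,179],[0.0563,0.0071,0],1],[[0,0,189],[0.0589,0.005,0],1],[[0,0,199],[0.0614,0.0027,0],1]]}}

```text
time_s: 14.12
eef_pos: [0.4322, -0.0136, 0.0831]
tcp_rot: [[0.845, 0.535, -0.0], [0.535, -0.845, 0.0], [0.0, -0.0, -1.0]]
force: [-0.0, -0.0, 0.6]
width: 0.0007
grip_force: 0.0
```

```bash
python3 - <<'E'
from plan import *
s=arm.state();T=s["tcp_rot"];print(s["joint_positions"].round(2),np.degrees(np.arctan2(T[1,1],T[0,1])))
g=[]
for i in range(1,11):
    g.append((.093 if i<5 else .093-.028*(i-4)/6, 184+1.9*i, -56-10*i))
rows(g,-56)
E
```

```text
[-0.09 -0.39  2.08  0.    1.45  0.92] -57.63358908440829
[[[0, 0, 8], [-0.0016, 0.002, 0], 1], [[0, 0, 18], [-0.0029, 0.0048, 0], 1], [[0, 0, 28], [-0.0042, 0.0076, 0], 1], [[0, 0, 38], [-0.0053, 0.0105, 0], 1], [[0, 0, 48], [-0.0019, 0.0149, 0], 1], [[0, 0, 58], [0.0016, 0.019, 0], 1], [[0, 0, 68], [0.0054, 0.0229, 0], 1], [[0, 0, 78], [0.0093, 0.0265, 0], 1], [[0, 0, 88], [0.0133, 0.0298, 0], 1], [[0, 0, 98], [0.0175, 0.0329, 0], 1]]
```

Emit:
{"op": "jog_arm", "data": {"series": [[[0,0,8],[-0.0016,0.002,0],1],[[0,0,18],[-0.0029,0.0048,0],1],[[0,0,28],[-0.0042,0.0076,0],1],[[0,0,38],[-0.0053,0.0105,0],1],[[0,0,48],[-0.0019,0.0149,0],1],[[0,0,58],[0.0016,0.019,0],1],[[0,0,68],[0.0054,0.0229,0],1],[[0,0,78],[0.0093,0.0265,0],1],[[0,0,88],[0.0133,0.0298,0],1],[[0,0,98],[0.0175,0.0329,0],1]]}}

```text
time_s: 15.38
eef_pos: [0.465, -0.0316, 0.083]
tcp_rot: [[0.413, -0.911, -0.0], [-0.911, -0.413, 0.0], [-0.0, 0.0, -1.0]]
force: [-0.3, 0.2, -0.4]
width: 0.0003
grip_force: 0.0
```

```bash
python3 - <<'E'
from plan import *
s=arm.state();T=s["tcp_rot"];print(s["joint_positions"].round(2),np.degrees(np.arctan2(T[1,1],T[0,1])),s["force"].round(1),s["eef_pos"])
rows([(.0635,-156+10*i,-156+10*i) for i in range(0,17)],-156)
E
python3 dot.py
```

```text
[-0.12 -0.3   2.02  0.    1.43  2.59] -155.63426326130744 [-0.3  0.2 -0.4] [ 0.46495286 -0.03158443  0.08302423]
[[[0, 0, 0], [0.0014, -0.001, 0], 1], [[0, 0, -10], [0.0124, -0.0019, 0], 1], [[0, 0, -20], [0.0231, -0.0047, 0], 1], [[0, 0, -30], [0.0332, -0.0093, 0], 1], [[0, 0, -40], [0.0423, -0.0156, 0], 1], [[0, 0, -50], [0.0501, -0.0233, 0], 1], [[0, 0, -60], [0.0566, -0.0324, 0], 1], [[0, 0, -70], [0.0613, -0.0424, 0], 1], [[0, 0, -80], [0.0642, -0.053, 0], 1], [[0, 0, -90], [0.0653, -0.0641, 0], 1], [[0, 0, -100], [0.0644, -0.0751, 0], 1], [[0, 0, -110], [0.0616, -0.0858, 0], 1], [[0, 0, -120], [0.057, -0.0959, 0], 1], [[0, 0, -130], [0.0507, -0.105, 0], 1], [[0, 0, -140], [0.0429, -0.1128, 0], 1], [[0, 0, -150], [0.0339, -0.1192, 0], 1], [[0, 0, -160], [0.0239, -0.124, 0], 1]]
wrist dot area 680 r 0.0376 world ang -13.8 wheel deg mod360 154.3
scene dot area 18 r 0.0334 world ang -15.1 wheel deg mod360 153.0
t 15.525 F [-1.2  0.4  0.2] tool r 0.0637 phi -156.3 q [-0.12 -0.3   2.02  0.    1.43  2.58]
```

Emit:
{"op": "jog_arm", "data": {"series": [[[0,0,0],[0.0014,-0.001,0],1],[[0,0,-10],[0.0124,-0.0019,0],1],[[0,0,-20],[0.0231,-0.0047,0],1],[[0,0,-30],[0.0332,-0.0093,0],1],[[0,0,-40],[0.0423,-0.0156,0],1]]}}

```text
time_s: 16.15
eef_pos: [0.4962, -0.0645, 0.083]
tcp_rot: [[0.909, -0.416, -0.001], [-0.416, -0.909, -0.001], [-0.0, 0.002, -1.0]]
force: [-2.9, -4.4, 0.7]
width: 0.0006
grip_force: 2.7
```

```bash
python3 - <<'E'
from plan import *
s=arm.state();d=s["eef_pos"][:2]-C;print(s["force"].round(1),np.hypot(*d),np.degrees(np.arctan2(d[1],d[0])))
E
python3 dot.py
```

```text
[-2.9 -4.4  0.7] 0.06439698301733232 -115.98912712585137
wrist dot area 625 r 0.0363 world ang 26.8 wheel deg mod360 -165.1
scene dot area 18 r 0.0331 world ang 28.8 wheel deg mod360 -163.1
t 16.3 F [-1.6 -7.2  0.7] tool r 0.0643 phi -114.3 q [-0.18 -0.22  1.95 -0.    1.41  1.83]
```

```bash
python3 - <<'E'
from plan import *
rows([(.0632,-116+10*i,-116+10*i) for i in range(1,21)],-116)
E
```

```text
[[[0, 0, -9], [0.0107, -0.0019, 0], 1], [[0, 0, -19], [0.0214, -0.0045, 0], 1], [[0, 0, -29], [0.0314, -0.009, 0], 1], [[0, 0, -39], [0.0406, -0.0151, 0], 1], [[0, 0, -49], [0.0485, -0.0227, 0], 1], [[0, 0, -59], [0.055, -0.0316, 0], 1], [[0, 0, -69], [0.0599, -0.0415, 0], 1], [[0, 0, -79], [0.0629, -0.0521, 0], 1], [[0, 0, -89], [0.0641, -0.0631, 0], 1], [[0, 0, -99], [0.0634, -0.0741, 0], 1], [[0, 0, -109], [0.0607, -0.0848, 0], 1], [[0, 0, -119], [0.0563, -0.0948, 0], 1], [[0, 0, -129], [0.0501, -0.104, 0], 1], [[0, 0, -139], [0.0425, -0.1119, 0], 1], [[0, 0, -149], [0.0336, -0.1184, 0], 1], [[0, 0, -159], [0.0237, -0.1233, 0], 1], [[0, 0, -169], [0.0131, -0.1263, 0], 1], [[0, 0, -179], [0.0022, -0.1275, 0], 1], [[0, 0, -189], [-0.0088, -0.1268, 0], 1], [[0, 0, -199], [-0.0195, -0.1241, 0], 1]]
```

Emit:
{"op": "jog_arm", "data": {"series": [[[0,0,-10],[0.0107,-0.001,0],1],[[0,0,-20],[0.0214,-0.0036,0],1],[[0,0,-30],[0.0314,-0.0081,0],1],[[0,0,-40],[0.0406,-0.0142,0],1],[[0,0,-50],[0.0485,-0.0218,0],1],[[0,0,-60],[0.055,-0.0307,0],1],[[0,0,-70],[0.0599,-0.0406,0],1],[[0,0,-80],[0.0629,-0.0512,0],1],[[0,0,-90],[0.0641,-0.0622,0],1],[[0,0,-100],[0.0634,-0.0732,0],1],[[0,0,-110],[0.0607,-0.0839,0],1],[[0,0,-120],[0.0563,-0.0939,0],1],[[0,0,-130],[0.0501,-0.1031,0],1],[[0,0,-140],[0.0425,-0.111,0],1],[[0,0,-150],[0.0336,-0.1175,0],1],[[0,0,-160],[0.0237,-0.1224,0],1],[[0,0,-170],[0.0131,-0.1254,0],1]]}}

```text
time_s: 18.42
eef_pos: [0.5619, 0.0457, 0.0831]
tcp_rot: [[-0.824, 0.567, 0.002], [0.567, 0.824, 0.002], [-0.001, 0.002, -1.0]]
force: [4.3, 5.2, -2.0]
width: 0.0005
grip_force: 3.2
```

```bash
python3 dot.py; python3 - <<'E'
from plan import *
s=arm.state();d=s["eef_pos"][:2]-C;print(s["force"].round(1),np.hypot(*d),np.degrees(np.arctan2(d[1],d[0])))
rows([(.0632,54+10*i,54+10*i) for i in range(1,11)],54)
E
```

```text
wrist dot area 620 r 0.0345 world ang -157.9 wheel deg mod360 10.2
scene dot area 17 r 0.0375 world ang -160.8 wheel deg mod360 7.3
t 18.575 F [ 4.   8.6 -2.1] tool r 0.0646 phi 53.4 q [ 0.04 -0.07  1.82  0.    1.39 -0.93]
[ 4.   8.6 -2.1] 0.06424916250819644 54.73893012263076
[[[0, 0, -9], [0.0102, -0.0018, 0], 1], [[0, 0, -19], [0.0209, -0.0044, 0], 1], [[0, 0, -29], [0.031, -0.0089, 0], 1], [[0, 0, -39], [0.0401, -0.015, 0], 1], [[0, 0, -49], [0.0481, -0.0226, 0], 1], [[0, 0, -59], [0.0546, -0.0315, 0], 1], [[0, 0, -69], [0.0595, -0.0414, 0], 1], [[0, 0, -79], [0.0625, -0.052, 0], 1], [[0, 0, -89], [0.0637, -0.0629, 0], 1], [[0, 0, -99], [0.063, -0.0739, 0], 1]]
```

Emit:
{"op": "jog_arm", "data": {"series": [[[0,0,-10],[0.0106,-0.001,0],1],[[0,0,-20],[0.0213,-0.0036,0],1],[[0,0,-30],[0.0314,-0.0081,0],1],[[0,0,-40],[0.0405,-0.0142,0],1],[[0,0,-50],[0.0485,-0.0218,0],1],[[0,0,-60],[0.055,-0.0307,0],1],[[0,0,-70],[0.0599,-0.0406,0],1],[[0,0,-80],[0.0629,-0.0512,0],1],[[0,0,-90],[0.0641,-0.0622,0],1],[[0,0,-100],[0.0634,-0.0732,0],1]]}}

```text
time_s: 19.82
eef_pos: [0.4668, 0.0212, 0.083]
tcp_rot: [[-0.416, -0.91, -0.001], [-0.91, 0.416, 0.001], [-0.0, 0.001, -1.0]]
force: [-2.2, 2.4, 0.1]
width: 0.0005
grip_force: 1.0
```

```bash
python3 dot.py; python3 - <<'E'
from plan import *
s=arm.state();d=s["eef_pos"][:2]-C;print(s["force"].round(1),np.hypot(*d),np.degrees(np.arctan2(d[1],d[0])))
g=[]
for i in range(1,21):
    g.append((.066+.027*min(1,i/4), 154+1.5*i, 154-10*i))
rows(g,154)
E
```

```text
wrist dot area 619 r 0.0367 world ang -59.2 wheel deg mod360 108.9
scene dot area 18 r 0.0343 world ang -62.9 wheel deg mod360 105.2
t 19.975 F [-6.   0.6  2. ] tool r 0.0622 phi 154.4 q [-0.01 -0.3   2.01  0.    1.43 -2.71]
[-6.   0.6  2. ] 0.0637194770067271 154.4348353338506
[[[0, 0, 11], [0.0013, 0.009, 0], 1], [[0, 0, 21], [0.0034, 0.0157, 0], 1], [[0, 0, 31], [0.006, 0.0224, 0], 1], [[0, 0, 41], [0.0088, 0.0289, 0], 1], [[0, 0, 51], [0.0112, 0.0287, 0], 1], [[0, 0, 61], [0.0136, 0.0283, 0], 1], [[0, 0, 71], [0.0161, 0.028, 0], 1], [[0, 0, 81], [0.0184, 0.0275, 0], 1], [[0, 0, 91], [0.0208, 0.027, 0], 1], [[0, 0, 101], [0.0232, 0.0265, 0], 1], [[0, 0, 111], [0.0255, 0.0258, 0], 1], [[0, 0, 121], [0.0279, 0.0251, 0], 1], [[0, 0, 131], [0.0302, 0.0244, 0], 1], [[0, 0, 141], [0.0325, 0.0236, 0], 1], [[0, 0, 151], [0.0348, 0.0227, 0], 1], [[0, 0, 161], [0.037, 0.0218, 0], 1], [[0, 0, 171], [0.0392, 0.0208, 0], 1], [[0, 0, 181], [0.0414, 0.0198, 0], 1], [[0, 0, 191], [0.0436, 0.0187, 0], 1], [[0, 0, 201], [0.0458, 0.0175, 0], 1]]
```

Emit:
{"op": "jog_arm", "data": {"series": [[[0,0,10],[0.0013,0.009,0],1],[[0,0,20],[0.0034,0.0157,0],1],[[0,0,30],[0.006,0.0224,0],1],[[0,0,40],[0.0088,0.0289,0],1],[[0,0,50],[0.0112,0.0287,0],1],[[0,0,60],[0.0136,0.0283,0],1],[[0,0,70],[0.0161,0.028,0],1],[[0,0,80],[0.0184,0.0275,0],1],[[0,0,90],[0.0208,0.027,0],1],[[0,0,100],[0.0232,0.0265,0],1],[[0,0,110],[0.0255,0.0258,0],1],[[0,0,120],[0.0279,0.0251,0],1],[[0,0,130],[0.0302,0.0244,0],1],[[0,0,140],[0.0325,0.0236,0],1],[[0,0,150],[0.0348,0.0227,0],1],[[0,0,160],[0.037,0.0218,0],1],[[0,0,170],[0.0392,0.0208,0],1],[[0,0,180],[0.0414,0.0198,0],1],[[0,0,190],[0.0436,0.0187,0],1],[[0,0,200],[0.0458,0.0175,0],1]]}}

```text
time_s: 22.48
eef_pos: [0.4326, -0.013, 0.0832]
tcp_rot: [[0.714, 0.7, 0.001], [0.7, -0.714, -0.0], [0.0, 0.0, -1.0]]
force: [0.3, 0.7, -0.5]
width: 0.0006
grip_force: 0.0
```

```bash
python3 - <<'E'
from plan import *
s=arm.state();T=s["tcp_rot"];f=np.degrees(np.arctan2(T[1,1],T[0,1]));print(s["joint_positions"].round(2),f)
f=round(f);g=[]
for i in range(1,12):
    g.append((.093 if i<6 else .093-.028*(i-5)/6, 184+1.8*i, f-(156+f)*i/11))
rows(g,f)
E
python3 dot.py
```

```text
[-0.09 -0.39  2.08 -0.    1.45  0.71] -45.574797376487496
[[[0, 0, 10], [-0.0026, 0.0016, 0], 1], [[0, 0, 20], [-0.0044, 0.0039, 0], 1], [[0, 0, 30], [-0.0061, 0.0063, 0], 1], [[0, 0, 40], [-0.0077, 0.0087, 0], 1], [[0, 0, 50], [-0.0093, 0.0112, 0], 1], [[0, 0, 60], [-0.0067, 0.016, 0], 1], [[0, 0, 70], [-0.0039, 0.0206, 0], 1], [[0, 0, 80], [-0.0009, 0.025, 0], 1], [[0, 0, 90], [0.0023, 0.0292, 0], 1], [[0, 0, 100], [0.0057, 0.0331, 0], 1], [[0, 0, 110], [0.0093, 0.0368, 0], 1]]
wrist dot area 827 r 0.0381 world ang -61.3 wheel deg mod360 106.8
scene dot area 19 r 0.0346 world ang -63.6 wheel deg mod360 104.5
t 22.625 F [-0.7 -0.1 -0.3] tool r 0.0908 phi -175.5 q [-0.09 -0.39  2.08 -0.    1.45  0.7 ]
```

Emit:
{"op": "jog_arm", "data": {"series": [[[0,0,10],[-0.0026,0.0016,0],1],[[0,0,20],[-0.0044,0.0039,0],1],[[0,0,30],[-0.0061,0.0063,0],1],[[0,0,40],[-0.0077,0.0087,0],1],[[0,0,50],[-0.0093,0.0112,0],1],[[0,0,60],[-0.0067,0.016,0],1],[[0,0,70],[-0.0039,0.0206,0],1],[[0,0,80],[-0.0009,0.025,0],1],[[0,0,90],[0.0023,0.0292,0],1],[[0,0,100],[0.0057,0.0331,0],1],[[0,0,110],[0.0093,0.0368,0],1]]}}

```text
time_s: 24.0
eef_pos: [0.4651, -0.0324, 0.0831]
tcp_rot: [[0.42, -0.908, 0.0], [-0.908, -0.42, -0.0], [0.0, -0.0, -1.0]]
force: [-0.7, -0.1, 0.1]
width: 0.0009
grip_force: 0.0
```

```bash
python3 - <<'E'
from plan import *
s=arm.state();T=s["tcp_rot"];d=s["eef_pos"][:2]-C;print(s["force"].round(1),np.hypot(*d),np.degrees(np.arctan2(d[1],d[0])),np.degrees(np.arctan2(T[1,1],T[0,1])))
rows([(.0630,-156+10*i,-156+10*i) for i in range(0,20)],-156)
E
```

```text
[-0.7 -0.1  0.1] 0.06464996036926342 -156.44648246672193 -155.1707144274207
[[[0, 0, 1], [0.0005, -0.0016, 0], 1], [[0, 0, -9], [0.0115, -0.0024, 0], 1], [[0, 0, -19], [0.0221, -0.0051, 0], 1], [[0, 0, -29], [0.0321, -0.0096, 0], 1], [[0, 0, -39], [0.0412, -0.0158, 0], 1], [[0, 0, -49], [0.0491, -0.0234, 0], 1], [[0, 0, -59], [0.0555, -0.0323, 0], 1], [[0, 0, -69], [0.0603, -0.0422, 0], 1], [[0, 0, -79], [0.0633, -0.0528, 0], 1], [[0, 0, -89], [0.0644, -0.0637, 0], 1], [[0, 0, -99], [0.0636, -0.0747, 0], 1], [[0, 0, -109], [0.0609, -0.0853, 0], 1], [[0, 0, -119], [0.0564, -0.0953, 0], 1], [[0, 0, -129], [0.0503, -0.1044, 0], 1], [[0, 0, -139], [0.0426, -0.1123, 0], 1], [[0, 0, -149], [0.0337, -0.1187, 0], 1], [[0, 0, -159], [0.0238, -0.1235, 0], 1], [[0, 0, -169], [0.0133, -0.1265, 0], 1], [[0, 0, -179], [0.0024, -0.1276, 0], 1], [[0, 0, -189], [-0.0086, -0.1268, 0], 1]]
```

Emit:
{"op": "jog_arm", "data": {"series": [[[0,0,0],[0.0005,-0.0016,0],1],[[0,0,-10],[0.0115,-0.0024,0],1],[[0,0,-20],[0.0221,-0.0051,0],1],[[0,0,-30],[0.0321,-0.0096,0],1],[[0,0,-40],[0.0412,-0.0158,0],1],[[0,0,-50],[0.0491,-0.0234,0],1],[[0,0,-60],[0.0555,-0.0323,0],1],[[0,0,-70],[0.0603,-0.0422,0],1],[[0,0,-80],[0.0633,-0.0528,0],1],[[0,0,-90],[0.0644,-0.0637,0],1],[[0,0,-100],[0.0636,-0.0747,0],1],[[0,0,-110],[0.0609,-0.0853,0],1],[[0,0,-120],[0.0564,-0.0953,0],1],[[0,0,-130],[0.0503,-0.1044,0],1],[[0,0,-140],[0.0426,-0.1123,0],1],[[0,0,-150],[0.0337,-0.1187,0],1],[[0,0,-160],[0.0238,-0.1235,0],1],[[0,0,-170],[0.0133,-0.1265,0],1],[[0,0,-180],[0.0024,-0.1276,0],1],[[0,0,-190],[-0.0086,-0.1268,0],1]]}}

```text
time_s: 26.5
eef_pos: [0.5775, 0.03, 0.0833]
tcp_rot: [[-0.584, 0.812, 0.004], [0.812, 0.584, 0.001], [-0.001, 0.004, -1.0]]
force: [9.1, 4.4, -4.0]
width: 0.0004
grip_force: 5.2
```

```bash
python3 dot.py; python3 - <<'E'
from plan import *
s=arm.state();d=s["eef_pos"][:2]-C;print(s["force"].round(1),np.hypot(*d),np.degrees(np.arctan2(d[1],d[0])))
rows([(.0638,34+10*i,34+10*i) for i in range(1,10)],34)
E
```

```text
wrist dot area 680 r 0.0334 world ang 130.4 wheel deg mod360 -61.5
t 26.65 F [10.7  9.4 -4.2] tool r 0.0652 phi 33.9 q [ 0.01 -0.04  1.79  0.    1.39 -0.61]
[10.7  9.4 -4.2] 0.06440870228832828 35.077577460375345
[[[0, 0, -9], [0.0099, -0.0013, 0], 1], [[0, 0, -19], [0.0207, -0.0039, 0], 1], [[0, 0, -29], [0.0309, -0.0083, 0], 1], [[0, 0, -39], [0.0402, -0.0145, 0], 1], [[0, 0, -49], [0.0483, -0.0221, 0], 1], [[0, 0, -59], [0.0549, -0.0311, 0], 1], [[0, 0, -69], [0.0598, -0.041, 0], 1], [[0, 0, -79], [0.063, -0.0517, 0], 1], [[0, 0, -89], [0.0643, -0.0627, 0], 1]]
```

Emit:
{"op": "jog_arm", "data": {"series": [[[0,0,-10],[0.0105,-0.001,0],1],[[0,0,-20],[0.0212,-0.0032,0],1],[[0,0,-30],[0.0314,-0.0075,0],1],[[0,0,-40],[0.0406,-0.0137,0],1],[[0,0,-50],[0.0486,-0.0213,0],1],[[0,0,-61],[0.056,-0.0318,0],1],[[0,0,-61],[0.07,-0.0245,0],1],[[0,0,-61],[0.083,-0.018,0],1]]}}

```text
time_s: 27.65
eef_pos: [0.5139, 0.0876, 0.0831]
tcp_rot: [[-0.995, -0.102, 0.0], [-0.102, 0.995, 0.0], [-0.0, 0.0, -1.0]]
force: [-0.3, 0.4, 0.4]
width: 0.0007
grip_force: 0.0
```

```bash
python3 dot.py; python3 - <<'E'
from h import *
s=arm.state();print(s["eef_pos"],s["tcp_rot"].round(3))
c=vision.read_camera("wrist");cv2.imwrite("pics/w9.png",c["image"])
c=vision.read_camera("scene");cv2.imwrite("pics/s9.png",cv2.resize(c["image"][140:260,240:390],None,fx=5,fy=5))
for u in [(270,235),(277,238),(270,236),(278,238)]: print(px2w(c,u,.03))
E
```

```text
wrist dot area 699 r 0.0337 world ang -166.0 wheel deg mod360 2.1
scene dot area 16 r 0.0374 world ang -167.9 wheel deg mod360 0.2
t 27.8 F [ 0.7 -0.7 -0.2] tool r 0.0939 phi 95.6 q [ 0.12 -0.17  1.91 -0.    1.4  -1.56]
[0.51385855 0.08740548 0.08295859] [[-0.995 -0.105 -0.   ]
 [-0.105  0.995 -0.   ]
 [ 0.    -0.    -1.   ]]
[ 0.560385   -0.22719437  0.03      ]
[ 0.5859499  -0.21888755  0.03      ]
[ 0.5632841  -0.22979369  0.03      ]
[ 0.58836434 -0.21659003  0.03      ]
```

View pics/s9.png

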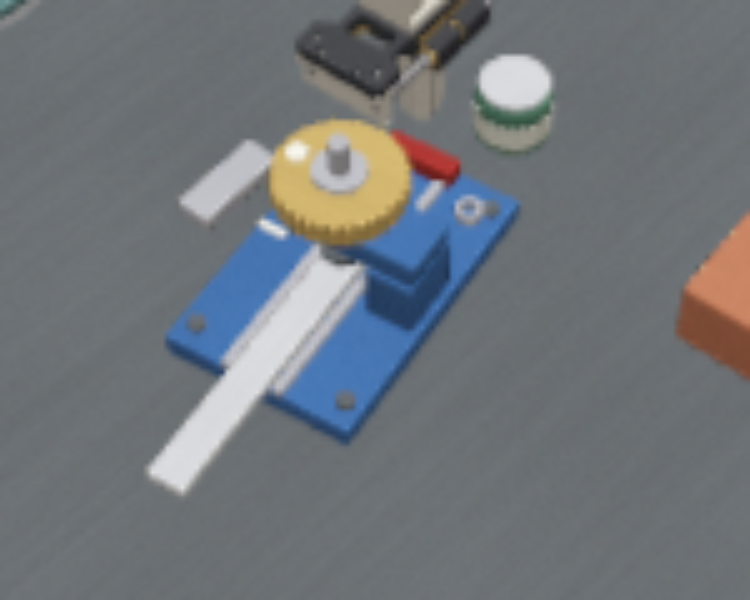

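The scene picture shows the dot at zoomed (297,151), back over the base's white line at (272,228), after about 721°. The bar's tail is at (168,478), and everything else is where it was. Now to the bar.

Emit:
{"op": "jog_arm", "data": {"series": [[[0,0,0],[0,0,-0.05],1],[[0,0,0],[0,0,-0.1],1],[[0,0,9],[-0.003,-0.04,-0.1],1],[[0,0,18],[-0.006,-0.08,-0.1],1],[[0,0,28],[-0.009,-0.12,-0.1],1],[[0,0,38],[-0.013,-0.16,-0.1],1],[[0,0,48],[-0.016,-0.2,-0.1],1],[[0,0,58],[-0.019,-0.24,-0.1],1],[[0,0,67],[-0.022,-0.28,-0.1],1],[[0,0,76],[-0.025,-0.32,-0.1],1],[[0,0,84],[-0.028,-0.355,-0.1],1],[[0,0,84],[-0.028,-0.355,-0.06],1],[[0,0,84],[-0.028,-0.355,-0.02],1],[[0,0,84],[-0.028,-0.355,0.02],1],[[0,0,84],[-0.028,-0.355,0.03],1],[[0,0,84],[-0.028,-0.355,0.03],1]]}}

```text
time_s: 29.9
eef_pos: [0.5787, -0.264, 0.0535]
tcp_rot: [[-0.207, 0.978, -0.0], [0.978, 0.207, 0.0], [0.0, -0.0, -1.0]]
force: [0.8, 0.1, -0.3]
width: 0.0004
grip_force: 0.0
```

```bash
cat > bar.py <<'E'
from h import *
np.set_printoptions(precision=4,suppress=True)
C=np.array([.5244,-.0066]);a=np.radians(11.9);xc=np.array([np.cos(a),np.sin(a)]);yc=np.array([-xc[1],xc[0]])
s=arm.state();d=s["eef_pos"][:2]-C;T=s["tcp_rot"];print("t",s["time_s"],s["eef_pos"],"clamp xy",d@xc,d@yc,"yaw",np.degrees(np.arctan2(T[1,0],T[0,0])),"F",s["force"].round(1),s["joint_positions"].round(2))
c=vision.read_camera("wrist");cv2.imwrite("pics/wb%d.png"%(s["time_s"]*10),c["image"])
z=c["range_z"]
for r in range(205,262,8):
    p=px2w(c,(320,r));print(r,T.T@(p-s["eef_pos"]),p, end=" | ")
E
python3 bar.py; ls -t pics | head -1
```

```text
t 29.9 [ 0.5787 -0.264   0.0535] clamp xy 9.648960766974715e-05 -0.26304232835140606 yaw 101.96470461016415 F [ 0.8  0.1 -0.3] [-0.47  0.11  1.69 -0.    1.35 -0.68]
205 [ 0.0042 -0.0006  0.0521] [ 0.5772 -0.26    0.0014] | 213 [-0.0035 -0.0006  0.0522] [ 0.5788 -0.2675  0.0013] | 221 [-0.0115 -0.0006  0.0529] [ 0.5805 -0.2754  0.0006] | 229 [-0.019  -0.0006  0.0517] [ 0.582  -0.2827  0.0018] | 237 [ 0.0081 -0.0006 -0.0283] [ 0.5764 -0.2562  0.0818] | 245 [ 0.008  -0.0006 -0.0396] [ 0.5765 -0.2563  0.0931] | 253 [ 0.0079 -0.0006 -0.0497] [ 0.5765 -0.2563  0.1032] | 261 [ 0.0078 -0.0006 -0.0584] [ 0.5765 -0.2565  0.1119] | wb299.png
```

```bash
python3 - <<'E'
from bar import *
print()
for r in range(120,205,6):
    row=[px2w(c,(x,r)) for x in range(250,400,6)]
    k=[i for i,p in enumerate(row) if .024<p[2]<.036]
    if k: e=[row[k[0]][:2]-C,row[k[-1]][:2]-C]; print(r,len(k),[(v@xc).round(4) for v in e],[(v@yc).round(4) for v in e])
E
```

```text
t 29.95 [ 0.5792 -0.2642  0.0545] clamp xy 0.0005049839070143439 -0.2633149138790302 yaw 101.97030894730892 F [ 0.2 -0.3  0.4] [-0.47  0.11  1.69 -0.    1.35 -0.68]
205 [ 0.0036 -0.0006  0.0538] [ 0.5779 -0.2607  0.0008] | 213 [-0.0039 -0.0006  0.0533] [ 0.5795 -0.2681  0.0012] | 221 [-0.0117 -0.0006  0.0534] [ 0.5811 -0.2758  0.0011] | 229 [-0.0201 -0.0006  0.0544] [ 0.5828 -0.2839  0.0002] | 237 [ 0.0082 -0.0006 -0.0286] [ 0.5768 -0.2562  0.0831] | 245 [ 0.0082 -0.0006 -0.0401] [ 0.5768 -0.2562  0.0947] | 253 [ 0.008  -0.0006 -0.0498] [ 0.5769 -0.2564  0.1043] | 261 [ 0.0076 -0.0006 -0.0579] [ 0.5769 -0.2569  0.1125] | 
120 7 [np.float64(-0.0119), np.float64(0.0144)] [np.float64(-0.1853), np.float64(-0.1853)]
126 7 [np.float64(-0.0119), np.float64(0.0146)] [np.float64(-0.1895), np.float64(-0.1895)]
132 7 [np.float64(-0.012), np.float64(0.0146)] [np.float64(-0.1939), np.float64(-0.1938)]
138 7 [np.float64(-0.012), np.float64(0.0148)] [np.float64(-0.1981), np.float64(-0.1982)]
144 7 [np.float64(-0.0122), np.float64(0.0148)] [np.float64(-0.2026), np.float64(-0.2025)]
150 7 [np.float64(-0.0122), np.float64(0.0149)] [np.float64(-0.2071), np.float64(-0.207)]
156 7 [np.float64(-0.0122), np.float64(0.015)] [np.float64(-0.2114), np.float64(-0.2115)]
162 7 [np.float64(-0.0123), np.float64(0.0151)] [np.float64(-0.2161), np.float64(-0.2161)]
168 7 [np.float64(-0.0124), np.float64(0.0153)] [np.float64(-0.2206), np.float64(-0.221)]
```

Emit:
{"op": "jog_arm", "data": {"series": [[[0,0,0],[0,0,0.03],1],[[0,0,0],[0,0,0.055],1],[[0,0,0],[0,0,0.06],1],[[0,0,0],[0,0,0.064],1],[[0,0,0],[0,0,0.064],1]]}}

```text
time_s: 30.62
eef_pos: [0.5792, -0.2639, -0.0098]
tcp_rot: [[-0.208, 0.978, 0.001], [0.978, 0.208, -0.001], [-0.001, 0.001, -1.0]]
force: [0.1, -0.7, -0.4]
width: 0.0004
grip_force: 0.0
```

Emit:
{"op": "jog_arm", "data": {"series": [[[0,0,0],[0.012,0,0],1],[[0,0,0],[0.024,0,0],1],[[0,0,0],[0.03,0,0],1],[[0,0,0],[0.034,0,0],1],[[0,0,0],[0.038,0,0],1],[[0,0,0],[0.043,0,0],1],[[0,0,0],[0.049,0,0],1],[[0,0,0],[0.055,0,0],1],[[0,0,0],[0.06,0,0],1]]}}

```text
time_s: 31.75
eef_pos: [0.5663, -0.205, -0.0107]
tcp_rot: [[-0.208, 0.978, 0.0], [0.978, 0.208, -0.0], [-0.001, 0.0, -1.0]]
force: [0.8, -5.6, 1.9]
width: 0.0004
grip_force: 2.6
```

```bash
cat > tail.py <<'E'
from bar import *
print()
R,t=np.array(c["R"]),np.array(c["t"])
b=[]
for x in range(300,341,5):
    col=[(r,px2w(c,(x,r))) for r in range(60,235)]
    k=[(r,p) for r,p in col if .024<p[2]<.037]
    if k: q=px2w(c,(x,k[-1][0]),.03)[:2]-C; b.append(q@yc)
print("tail y",np.array(b))
E
python3 tail.py
```

```text
t 31.75 [ 0.5663 -0.205  -0.0107] clamp xy 6.729847675493394e-05 -0.20277743558695918 yaw 101.98089637577094 F [ 0.8 -5.6  1.9] [-0.39  0.09  1.81 -0.    1.23 -0.6 ]
205 [ 0.0329 -0.0006 -0.0411] [ 0.5588 -0.1729  0.0304] | 213 [ 0.0285 -0.0006 -0.0421] [ 0.5597 -0.1772  0.0313] | 221 [ 0.0236 -0.0006 -0.0416] [ 0.5608 -0.182   0.0309] | 229 [ 0.0189 -0.0006 -0.0417] [ 0.5617 -0.1867  0.031 ] | 237 [ 0.0139 -0.0006 -0.0416] [ 0.5628 -0.1915  0.0309] | 245 [ 0.0082 -0.0006 -0.0401] [ 0.564  -0.1971  0.0294] | 253 [ 0.0083 -0.0006 -0.0504] [ 0.5639 -0.197   0.0397] | 261 [ 0.0081 -0.0006 -0.0591] [ 0.564  -0.1972  0.0483] | 
tail y [-0.1874 -0.1874 -0.1874 -0.1874 -0.1874 -0.1874 -0.1874 -0.1874 -0.1874]
```

Emit:
{"op": "jog_arm", "data": {"series": [[[0,0,0],[0.005,0,0],1],[[0,0,0],[0.01,0,0],1],[[0,0,0],[0.014,0,0],1],[[0,0,0],[0.017,0,0],1],[[0,0,0],[0.019,0,0],1],[[0,0,0],[0.021,0,0],1]]}}

```text
time_s: 32.55
eef_pos: [0.5619, -0.1847, -0.0107]
tcp_rot: [[-0.208, 0.978, 0.0], [0.978, 0.208, -0.0], [-0.001, 0.0, -1.0]]
force: [1.2, -5.8, 2.1]
width: 0.0007
grip_force: 2.7
```

Emit:
{"op": "jog_arm", "data": {"series": [[[0,0,0],[0.001,0,0],1],[[0,0,0],[0.002,0,0],1],[[0,0,0],[0.003,0,0],1]]}}

```text
time_s: 32.92
eef_pos: [0.5614, -0.1822, -0.0107]
tcp_rot: [[-0.208, 0.978, 0.001], [0.978, 0.208, -0.001], [-0.001, 0.0, -1.0]]
force: [3.3, -13.3, -0.4]
width: 0.0006
grip_force: 6.7
```

Emit:
{"op": "jog_arm", "data": {"series": [[[0,0,0],[0.001,0,0],1],[[0,0,0],[0.002,0,0],1]]}}

```text
time_s: 33.17
eef_pos: [0.5615, -0.1822, -0.0104]
tcp_rot: [[-0.207, 0.978, 0.002], [0.978, 0.208, -0.005], [-0.005, 0.001, -1.0]]
force: [5.9, -28.5, -2.5]
width: 0.0006
grip_force: 14.5
```

Emit:
{"op": "jog_arm", "data": {"series": [[[0,0,0],[-0.01,0,0],1],[[0,0,0],[-0.05,0,0],1],[[0,0,0],[-0.08,0,-0.05],1],[[0,0,0],[-0.11,0,-0.1],1],[[0,0,0],[-0.13,0,-0.15],1],[[0,0,0],[-0.13,0,-0.16],1],[[0,0,0],[-0.13,0,-0.16],1]]}}

```text
time_s: 34.05
eef_pos: [0.5877, -0.3064, 0.1487]
tcp_rot: [[-0.208, 0.978, -0.0], [0.978, 0.208, 0.001], [0.001, 0.0, -1.0]]
force: [0.4, 0.2, -1.0]
width: 0.0007
grip_force: 0.0
```

```bash
python3 dot.py; python3 - <<'E'
from h import *
a=vision.read_camera("scene")["image"][130:250,240:390]; b=vision.read_camera("side")["image"][190:290,250:375]
A=cv2.resize(a,(440,352)); B=cv2.resize(b,(350,280)); o=np.zeros((352,800,3),np.uint8);o[:,:440]=A;o[:280,450:]=B;cv2.imwrite("pics/fin.png",o)
E
```

```text
scene dot area 16 r 0.0374 world ang -167.9 wheel deg mod360 0.2
t 34.2 F [-0.1  1.1 -0.4] tool r 0.3067 phi -77.9 q [-0.52  0.11  1.53  0.    1.51 -0.73]
```

View pics/fin.png

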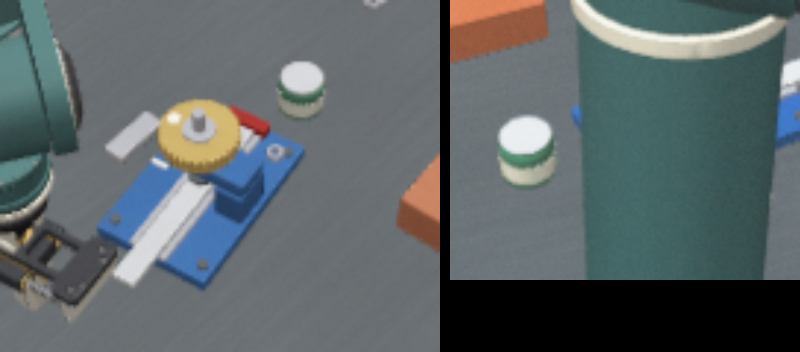

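The picture shows the bar reaching the red stop at (250,120), the dot at (174,119) over its line, the nut, tin and offcut unmoved, and the gripper clear. I'm handing in.

```bash
python3 -c "
from cell import job
print(job.finish_job())"
```

```text
the job is handed in; nothing more can be done
None
```

I loosened the wheel counterclockwise by about two turns (about 720° by the dot), then pushed the bar until it stopped against the red stop (about 28 N), and handed the job in at about 34 s with the gripper clear; the fingertips measured about 39 mm short of where the spec puts them relative to the TCP, so I worked from the measured offset.

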